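# Find and mark the balance point of a weighted rail

## Task

The aluminium rail will hang from a single hook, so its balance point is needed. Gently slide it along the narrow edge of the jig until it balances there level with nothing holding it; then press the spring marker's black knob, not hard, so that the nib marks the rail right over the edge, and let the knob rise again with the rail still balancing. Do not force the rail against the jig, and leave the other things on the table where they are.

Things in the scene. Friction and masses are not known exactly. Their poses are not given: they have to be found in the camera images.
- jig: balancing jig fixed to the table; origin under its centre, z up. Base plate 130 (x) x 64 (y) x 8 mm. In its middle the balance edge: a steel bar across x, its flat top 10 mm wide (y), 28 mm long (x), at z = 20 mm. The rail lies across it along jig y between two cheeks (x = +-14 to +-24 mm, y = +-20 mm) with soft sprung pads (0.5 N) that steady its sides; a bridge (z = 58 to 68 mm) joins the cheeks
- edge (a point): centre of the flat top of the balance edge, 20 mm above the table; y runs along the rail, x along the edge
- marker: spring marker in the jig's bridge, straight above the edge: black knob 28 mm across, 12 mm high; origin at the centre of its underside, 92 mm above the table when up. Pushed straight down it travels 18 mm against a spring: 1.2 N to start, nib meets a level rail after 8 mm (3.2 N), 5 to 8 N (10 to 15 mm) makes a mark, bottom stop at about 10 N. Springs back up when let go
- marker_top (a point): centre of the top of the marker's knob, 104 mm above the table when up
- nib: sprung steel nib, 6 mm across, under the bridge, carried by the marker; it touches the rail's top when the knob is pressed. Origin at its lower tip, 46 mm above the table when up; a level rail's top is at 38 mm
- rail: loose straight aluminium rail 340 mm long (its y), 24 wide (x), 18 high (z), 2 mm free of the cheeks each side, grey end caps; origin at the centre of its underside. 0.4 to 0.5 kg, with a steel insert hidden inside: its balance point lies somewhere 20 to 55 mm from its middle towards end A. It starts tipped, end A down on the table
- rail_a (a point): centre of the end face A of the rail (at its +y end, the end that starts down on the table, on the jig's +y side), 9 mm above the underside
- rail_b (a point): centre of the end face B of the rail (its -y end, up in the air at the start), 9 mm above the underside
- rail_mid (a point): middle of the rail, half-way up, within 12 mm of the edge at the start. Once the balance point is over the edge's 10 mm flat the free rail tips level and stays; beyond that it tips to the other side
- tape: bystander: brown roll of tape lying flat, 92 mm across, 24 mm high; origin under its centre
- jar: bystander: clear jar with steel cap, 52 mm across, 62 mm high; origin under its centre
- driver: bystander: screwdriver lying down, 170 mm long; origin on the underside
- offcut: bystander: plywood offcut 45 x 80 x 18 mm; origin under its centre
- cup: bystander: grey plastic cup, 68 mm across, 60 mm high; origin under its centre
- battery: bystander: drill battery 75 x 110 x 63 mm; origin under its centre
- wrench: bystander: wrench lying down, 160 mm long; origin on the underside
Mind the look-alikes: they are no part of the job. What is shaped like the jig but yellow is not meant.

How it is judged:
On the way, in this order (a step that is already met when the one before it is completed fails the run):
1. the rail balances level on the edge, untouched, with the marker up (angle between rail's own y axis and vertical between 1.521 and 1.621 rad and angular speed of rail below 0.1 rad/s and horizontal distance between rail and edge below 0.09 m and z of rail in the frame of edge between -0.004 and 0.004 m and contact force between each of the arm, the fingers, nib and rail below 0.05 N), for 0.5 s.
2. the marker's nib is pressed onto the level rail (contact force between nib and rail above 1 N and angle between rail's own y axis and vertical between 1.521 and 1.621 rad and contact force between the fingers and rail below 0.05 N), for 0.1 s.
At the end, for the whole second after the job is handed in: The rail balances level (within 0.05 rad) and at rest on the jig's edge with nothing else holding it, and the marker's knob is back up within 3 mm (angle between rail's own y axis and vertical between 1.521 and 1.621 rad and angular speed of rail below 0.1 rad/s and horizontal distance between rail and edge below 0.09 m and z of rail in the frame of edge between -0.004 and 0.004 m and z of marker in the frame of edge above 0.069 m); the robot touches nothing.
It fails at once if the rail is forced against the jig with more than 20 N (contact force between rail and jig above 20 N).
It fails at once if the marker's knob is pressed with more than 20 N (contact force between any of the fingers, the arm and marker above 20 N).
It fails at once if another thing on the table is moved more than 20 mm (distance of any of tape, jar, driver, offcut, cup, battery, wrench from where it was at the start of the episode above 0.02 m).
It also fails if it takes over 67 s, if anything falls off the work surface, if the arm or the gripper's body presses on something with over 40 N, if the wrist force passes 120 N, or if a joint passes its speed limit or range.

## Robot

A 6-joint arm with a two-finger parallel gripper is mounted at the origin on the work surface. World frame = base frame: x ahead of the robot, y to its left, z up, the work surface at z = 0. Lengths are in m, angles in rad, forces in N, time in s.
With the tool pointing down it reaches from about 0.25 to 0.775 m from the base axis. Payload 4 kg.
Tool frame: the origin (TCP) lies midway between the tips of the shut fingers; the grasp point (between the pads) lies 19 mm behind it; z points along the fingers, x is the direction in which the jaws open and shut, and the axes are right-handed (so a half turn about z gives the same grasp; the last joint's range is limited). The gripper opens to 94 mm and grips with 3 to 60 N. Pads are 16 mm wide; open, the fingers measure 119 mm over their backs; the gripper's body (75 mm by 177 mm) begins 78 mm behind the grasp point.
Start: joints at [1.003, 0.087, 1.371, -0, 1.684, -0.103], TCP at [0.247, 0.492, 0.206] pointing down, gripper open.
Joint ranges: [-3.1, 3.1], [-0.76, 2.03], [0.27, 2.55], [-1.08, 4.22], [0.17, 2.65], [-2.57, 2.57]. Speed limits (rad/s): [2.79, 2.79, 3.14, 3.14, 3.14, 3.14].

## Interface

Orientations are given as [roll, pitch, yaw] about the fixed x, y, z axes, in that order (R = Rz(yaw) Ry(pitch) Rx(roll)).
In Python, from bench import robot, eyes, close_job gives the robot as it stands.
- The arm moves only by the shell command python3 -m jog 'ROWS'. ROWS is JSON, a list of rows, each a list of 3 entries, a list of its own where there are three numbers: the turn, a rotation vector about the tool's x, y, z in degrees, then the shift along the tool's x, y, z in mm, then the closure, from -1 (fully open) to 1 (shut). In form: [[[wx, wy, wz], [x, y, z], claw], ...]. A call has 1 to 5 rows; each row is the pose to reach, as a shift and turn from the pose commanded when the call began, along the tool's axes at that moment; what a row does not reach only later rows make up. A row lasts 1/10 s, in which the tool goes at most 50 mm and 8.59 degrees, less where a joint would pass 70% of its speed; a pose out of reach is approached as far as the arm can. A call with a gripper value outside its range is refused whole. The fingers move at their own pace and stop on an object; the grip force is fixed at half the most. Time passes only in rows, so rows that repeat a pose let the fingers close. It gives the time, the measured TCP pose, the force and the opening at its end, in the units of the state.
- robot.get_obs(): the state, without advancing time (a new reading comes with each control period).
- eyes.snapshot(name): name is "scene" or "top" or "wrist"; returns (picture, depth): 420x560x3 uint8, red, green, blue; 420x560 float32, m along the optical axis (not along the pixel's ray), 0 where there is no reading.
- eyes.camera_params(name): a dict with "mtx" (3x3 intrinsics, pixels), "k1" (the pictures are not rectified: a ray, as slopes to the right and down, at radius r is drawn at 1 + k1 r^2 times it, then the intrinsics apply), "world_to_cam" (4x4, takes a point from world to camera coordinates). Camera axes: x right, y up, looking along -z (the intrinsics and any distortion apply to the point x, -y, -z); pixel columns grow to the right and rows downward; lengths in m; the calibration is good to about 2 mm. A picture is of the moment at which its call begins: read the wrist's pose just before it. camera_params takes no time and is no camera call; for the wrist camera it gives the pose at the moment of the call.
- close_job(): hands the job in, once; it reports no verdict.
The state is a dict: "time": time; "joint_positions": joint angles; "qvel": joint speeds; "joint_torque": joint torques, N m; "tool_pos": TCP position; "ee_rot": TCP orientation; "wrist_force": force on the tool from outside, world axes, zero at the start; "wrist_torque": the same for the moment, N m; "width": finger opening in m.
Only numpy, scipy, OpenCV 4.12 (cv2) and the standard library are available. Lean on these libraries where they do the work, as an engineer would, in place of code of your own. Each camera call takes 0.05 s, during which the arm holds its last target. There are 200 camera calls.

## Working session

There is one attempt and no reset: what is moved stays moved. The work goes in short steps, Python scripts to look and compute and a shell command to move; the robot and the scene stay as the last step left them, time stands still between calls to the robot, and variables do not carry over. Pictures are saved under pics/ and viewed, about 8 in all and at most 12, crops included, and the job is handed in when it is done.

```bash
ls; mkdir -p pics
cat > h.py <<'E'
import numpy as np,cv2
from bench import robot,eyes
from scipy.spatial.transform import Rotation as R
def snap(n,f):
    p=eyes.camera_params(n); im,d=eyes.snapshot(n)
    cv2.imwrite('pics/'+f+'.png',im[:,:,::-1]); np.savez('pics/'+f+'.npz',im=im,d=d,M=p['mtx'],k=p['k1'],W=p['world_to_cam']); return im,d,p
def load(f): return np.load('pics/'+f+'.npz')
def ray(z,uv):
    uv=np.atleast_2d(np.array(uv,float)); k=float(z['k'])
    s=cv2.undistortPoints(uv[:,None],z['M'],np.array([k,0,0,0.]))[:,0]
    d=np.c_[s[:,0],-s[:,1],-np.ones(len(s))]
    C=np.linalg.inv(z['W']); return C[:3,3],d@C[:3,:3].T
def onplane(z,uv,h):
    o,d=ray(z,uv); return o+d*((h-o[2])/d[:,2])[:,None]
def cloud(z,uv):
    uv=np.atleast_2d(np.array(uv)).astype(int); o,d=ray(z,uv); return o+d*z['d'][uv[:,1],uv[:,0]][:,None]
def state():
    o=robot.get_obs(); print({k:np.round(o[k],4).tolist() for k in ['time','joint_positions','tool_pos','ee_rot','wrist_force','width']}); return o
E
python3 - <<'E'
from h import *
o=state()
a=snap('scene','s0')[0]; b=snap('top','t0')[0]
print(eyes.camera_params('top')['world_to_cam'].round(3).tolist())
E
```

```text
pics
{'time': 0.0, 'joint_positions': [1.0029, 0.088, 1.3723, -0.0, 1.6836, -0.1031], 'tool_pos': [0.2462, 0.4912, 0.2043], 'ee_rot': [-3.1414, 0.0022, 1.106], 'wrist_force': [-0.4757, -0.3837, -0.5604], 'width': 0.094}
[[-0.023, -1.0, 0.019, -0.004], [0.992, -0.02, 0.123, -0.529], [-0.123, 0.022, 0.992, -1.243], [0.0, 0.0, 0.0, 1.0]]
```

View pics/s0.png

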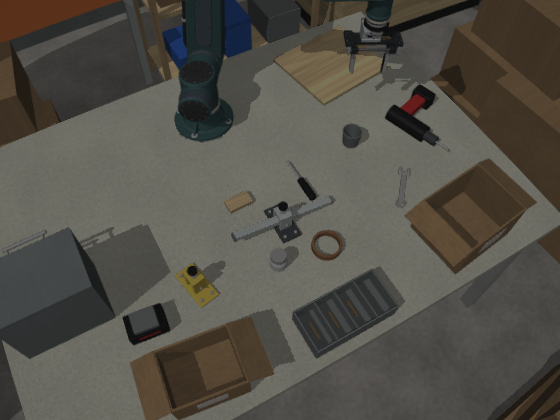

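View pics/t0.png

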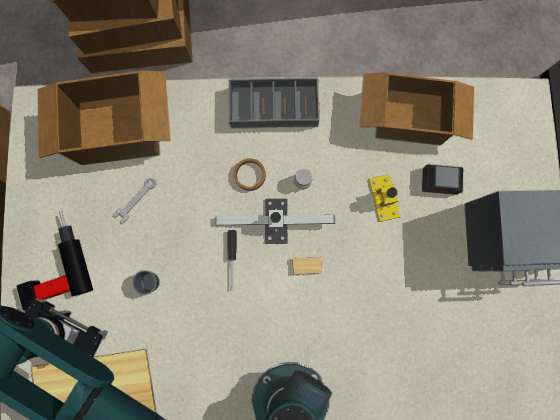

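The scene view shows the dark jig at about (285,215), with the rail running from (235,237) to (332,200). In the top view the jig is at (276,220), the rail spans (217,220) to (335,218), and the yellow decoy is at (385,197). Next I measure both.

Run:
```python
from h import *
z=load('t0'); print(z['M'].round(1).tolist(), z['k'])
# rail heights along columns
for u in list(range(212,342,6)):
    P=cloud(z,[(u,v) for v in range(212,228)])
    i=np.argsort(P[:,2])[-5:]; print(u,P[i].mean(0).round(4),np.round(P[:,2]*1000).astype(int).tolist())
P=cloud(z,[(276,216),(276,219),(273,217),(279,217)]);print(P.round(3))
# dark base plate
im=z['im'][190:255,255:300].astype(int); m=(im.max(2)<85).astype(np.uint8)
ys,xs=np.nonzero(m); print(xs.min()+255,xs.max()+255,ys.min()+190,ys.max()+190)
for n,c in [('corner',[(265,199),(287,199),(265,243),(287,243)])]: print(onplane(z,c,.008).round(4))
```

```text
[[451.4, 0.0, 291.5], [0.0, 451.4, 212.5], [0.0, 0.0, 1.0]] -0.10417904397684288
212 [0.5206 0.2137 0.0028] [3, 1, -2, 3, 2, 1, 0, 0, -6, 4, -2, -1, 0, -3, -2, 3]
218 [0.5124 0.1938 0.0209] [0, 1, 3, 1, 20, 16, 21, 18, 15, 20, 22, 19, 22, 4, -3, 1]
224 [0.5108 0.1765 0.0222] [1, 0, -1, 2, 15, 20, 18, 17, 24, 23, 24, 20, 17, 2, -3, -5]
230 [0.5114 0.1592 0.0238] [8, 3, -4, -2, 20, 24, 21, 25, 22, 20, 23, 25, 21, 0, -4, 2]
236 [0.5124 0.1418 0.0273] [2, 0, -4, -1, 21, 29, 26, 26, 25, 27, 23, 28, 24, 0, -2, -3]
242 [0.5108 0.1247 0.0285] [-5, 6, -2, -6, 26, 29, 29, 29, 25, 27, 28, 25, 28, -4, -1, -1]
248 [0.5114 0.1076 0.0301] [-3, -3, -3, 0, 27, 33, 31, 29, 29, 27, 27, 25, 28, 1, 4, -1]
254 [0.513  0.0905 0.033 ] [-5, 4, 3, 0, 34, 28, 31, 33, 33, 34, 30, 30, 28, 2, -3, 1]
260 [0.5141 0.0734 0.0354] [-3, -4, 1, 1, 35, 36, 36, 37, 33, 34, 33, 28, 23, 3, 1, 1]
266 [0.5095 0.0565 0.0376] [10, 11, 8, 8, 39, 34, 32, 36, 37, 36, 41, 34, 26, 8, 9, 11]
272 [0.5108 0.038  0.1064] [68, 104, 99, 106, 108, 101, 105, 108, 103, 98, 72, 68, 66, 68, 68, 61]
278 [0.4832 0.0201 0.3446] [67, 105, 101, 101
[... 466 characters left out ...]
48, 47, 53, 47, 50, 49, 49, 6, 1, -3, -2]
314 [ 0.5029 -0.0772  0.0528] [-5, 1, -1, 48, 49, 54, 50, 52, 49, 51, 53, 54, 2, 0, 3, 1]
320 [ 0.501  -0.0936  0.0566] [4, 3, -1, 50, 54, 52, 57, 51, 55, 55, 60, 56, -2, 4, -1, 3]
326 [ 0.509  -0.1105  0.0566] [-1, -3, 0, 56, 54, 57, 55, 57, 57, 53, 53, 53, 3, 1, 2, -1]
332 [ 0.504  -0.1269  0.0579] [-4, -3, -3, 53, 56, 56, 56, 55, 57, 57, 63, 50, -2, 5, 1, 1]
338 [ 0.5143 -0.1507  0.0021] [3, -2, 0, -3, 0, 0, -1, 3, 2, -3, 4, 0, 0, -2, 0, -2]
[[0.511 0.027 0.103]
 [0.503 0.028 0.108]
 [0.509 0.035 0.103]
 [0.508 0.019 0.105]]
255 286 199 243
[[ 0.5727  0.0595  0.008 ]
 [ 0.5714 -0.0041  0.008 ]
 [ 0.4456  0.0615  0.008 ]
 [ 0.4442 -0.0013  0.008 ]]
```

```bash
python3 -c "
import cv2
a=cv2.imread('pics/t0.png')[180:262,195:355]; b=cv2.imread('pics/s0.png')[180:262,220:350]
a=cv2.resize(a,None,fx=4.5,fy=4.5,interpolation=2);cv2.imwrite('pics/c0.png',a)"
```

```text
(no output)
```

View pics/c0.png

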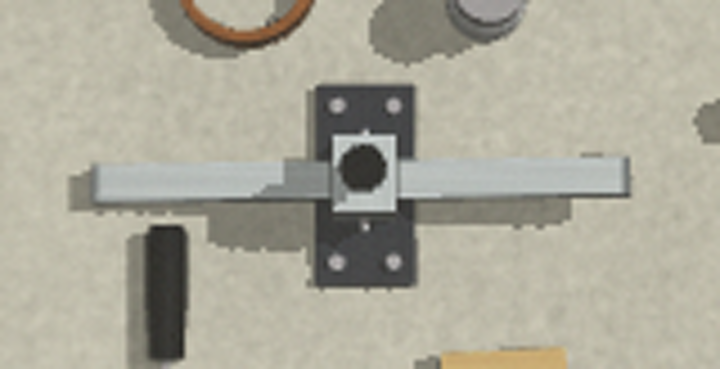

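Crop: end A, on the table, has its edge at u≈215.7, with end B at u≈335. The knob is at (276,217) and the plate yaw is about -1°. My plan is to push end A in −y with shut fingers.

```bash
cat >> h.py <<'E'
def go(t,yaw):
    o=robot.get_obs(); r=R.from_euler('xyz',o['ee_rot'])
    s=r.inv().apply(np.array(t)-o['tool_pos'])*1000
    w=(r.inv()*R.from_euler('xyz',[np.pi,0,yaw])).as_rotvec(degrees=True)
    print('turn',w.round(2),'shift',s.round(1))
def tilt(f,lo=-.125,hi=-.02):
    "fit of rail's top height over y on the B side, from the top camera"
    im,d,p=snap('top',f); z=load(f)
    uv=[(u,v) for u in range(284,345) for v in range(208,232)]; P=cloud(z,uv)
    m=(P[:,2]>.022)&(P[:,2]<.08)&(P[:,1]<hi)&(abs(P[:,0]-.507)<.014); Q=P[m]
    c=np.polyfit(Q[:,1],Q[:,2],1); print('slope',c[0].round(4),'h@edge',np.polyval(c,.029).round(4),'ymin',Q[:,1].min().round(4),len(Q))
E
python3 - <<'E'
from h import *
z=load('t0')
print(onplane(z,[(215.5,221)],.018),onplane(z,[(335,218.8)],.056),onplane(z,[(275.8,217.2)],.104))
go([.513,.26,.2043],1.554); go([.513,.235,.013],1.554)
tilt('t1')
E
```

```text
[[0.51059756 0.20133756 0.018     ]] [[ 0.50573694 -0.13552193  0.056     ]] [[0.5081526  0.02801157 0.104     ]]
turn [ -0.04   0.11 -25.67] shift [-8.720e+01  3.421e+02  2.000e-01]
turn [ -0.04   0.11 -25.67] shift [-109.1  353.3  191.6]
slope -0.1136 h@edge 0.039 ymin -0.1333 368
```

```bash
python3 -m jog '[[[0,0,-7],[-12,47,0],1],[[0,0,-14],[-24,94,0],1],[[0,0,-20],[-36,141,0],1],[[0,0,-25.7],[-48,188,0],1],[[0,0,-25.7],[-60,235,0],1]]'; python3 -c "
from h import *
state(); go([.5115,.25,.2],1.554); go([.5115,.235,.014],1.554)"
```

```text
time: 0.65
tool_pos: [0.4307, 0.3312, 0.2052]
ee_rot: [-3.141, 0.0, 1.556]
wrist_force: [1.0, 0.7, -0.2]
width: 0.0576
{'time': 0.65, 'joint_positions': [0.5511, 0.0726, 1.387, 0.0002, 1.6823, -1.0054], 'tool_pos': [0.4307, 0.3312, 0.2052], 'ee_rot': [-3.1412, 0.0, 1.5565], 'wrist_force': [1.0315, 0.7255, -0.1675], 'width': 0.0576}
turn [-0.02  0.    0.14] shift [-80.   82.    5.1]
turn [-0.02  0.    0.14] shift [-95.   82.3 191.1]
```

```bash
python3 -m jog '[[[0,0,0],[-32,33,20],1],[[0,0,0],[-64,66,40],1],[[0,0,0],[-95,82,80],1],[[0,0,0],[-95,82,128],1],[[0,0,0],[-95,82,150],1]]'; python3 -c "
from h import *
state(); go([.5115,.235,.014],1.554);snap('wrist','w0')"
```

```text
time: 1.15
tool_pos: [0.5078, 0.2338, 0.05]
ee_rot: [-3.134, 0.003, 1.552]
wrist_force: [0.1, 0.1, -0.8]
width: 0.0176
{'time': 1.15, 'joint_positions': [0.33, 0.1948, 1.5643, 0.0, 1.3908, -1.2216], 'tool_pos': [0.5078, 0.2338, 0.05], 'ee_rot': [-3.1337, 0.0028, 1.5517], 'wrist_force': [0.1316, 0.1222, -0.8478], 'width': 0.0176}
turn [-0.45  0.16 -0.14] shift [ 1.4  4.  36. ]
```

View pics/w0.png

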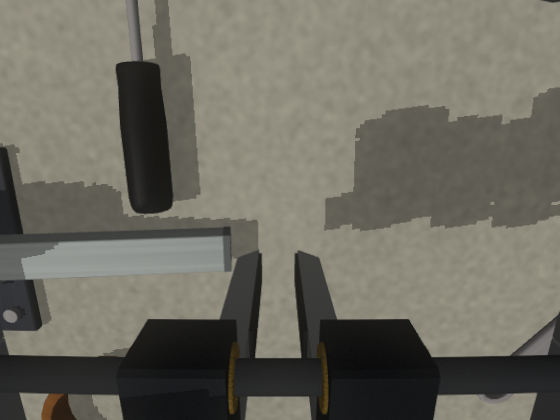

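The wrist view shows end A's cap at (232,248) and the fingertips at (255–300,255), beyond it and still closing. Lowering next.

```bash
python3 -m jog '[[[0,0,0],[0,2,15],1],[[0,0,0],[0,2,30],1],[[0,0,0],[0,2,36],1],[[0,0,0],[-8,2,36],1],[[0,0,0],[-8,2,36],1]]'; python3 -c "
from h import *
state()
z=load('w0');print(onplane(z,[(231,236),(231,264)],.018),onplane(z,[(231,270)],.01))"
```

```text
time: 1.7
tool_pos: [0.5126, 0.2279, 0.0204]
ee_rot: [3.14, -0.0, 1.554]
wrist_force: [-0.6, -0.7, 0.3]
width: 0.0007
{'time': 1.7, 'joint_positions': [0.3176, 0.2191, 1.5986, -0.0005, 1.3224, -1.2366], 'tool_pos': [0.5126, 0.2279, 0.0204], 'ee_rot': [3.1401, -0.0, 1.5544], 'wrist_force': [-0.587, -0.6987, 0.3001], 'width': 0.0007}
[[0.5026549  0.2042231  0.018     ]
 [0.52134317 0.20317287 0.018     ]] [[0.52913136 0.20173077 0.01      ]]
```

```bash
python3 -m jog '[[[0,0,0],[-4,0,5],1],[[0,0,0],[-8,0,8],1],[[0,0,0],[-11,0,8],1],[[0,0,0],[-14,0,8],1],[[0,0,0],[-17,0,8],1]]'; python3 -c "
from h import *
state();tilt('t2')"
```

```text
time: 2.2
tool_pos: [0.5119, 0.2122, 0.0118]
ee_rot: [3.141, -0.003, 1.554]
wrist_force: [-0.4, 5.8, 0.3]
width: 0.0007
{'time': 2.2, 'joint_positions': [0.2891, 0.2136, 1.6241, 0.0024, 1.3026, -1.2658], 'tool_pos': [0.5119, 0.2122, 0.0118], 'ee_rot': [3.141, -0.0026, 1.5542], 'wrist_force': [-0.4401, 5.8392, 0.3245], 'width': 0.0007}
slope -0.1147 h@edge 0.0389 ymin -0.1331 368
```

```bash
python3 -m jog '[[[0,0,0],[-2,0,0],1],[[0,0,0],[-4,0,0],1],[[0,0,0],[-6,0,0],1]]'; python3 -c "
from h import *
state();tilt('t3')"
```

```text
time: 2.55
tool_pos: [0.512, 0.2061, 0.0119]
ee_rot: [3.141, -0.002, 1.555]
wrist_force: [-0.3, 5.7, 1.1]
width: 0.0008
{'time': 2.55, 'joint_positions': [0.2792, 0.2088, 1.6296, 0.0013, 1.3018, -1.2761], 'tool_pos': [0.512, 0.2061, 0.0119], 'ee_rot': [3.1406, -0.0016, 1.5549], 'wrist_force': [-0.268, 5.7362, 1.0941], 'width': 0.0008}
slope -0.1141 h@edge 0.0393 ymin -0.1386 387
```

```bash
python3 -m jog '[[[0,0,0],[-2,0,0],1],[[0,0,0],[-4,0,0],1],[[0,0,0],[-6,0,0],1],[[0,0,0],[-8,0,0],1],[[0,0,0],[-10,0,0],1]]'; python3 -c "
from h import *
state();tilt('t4')"
```

```text
time: 3.1
tool_pos: [0.5118, 0.1959, 0.0119]
ee_rot: [3.141, -0.001, 1.555]
wrist_force: [-0.1, 5.3, 1.3]
width: 0.0001
{'time': 3.1, 'joint_positions': [0.2614, 0.201, 1.6391, 0.0011, 1.3004, -1.2935], 'tool_pos': [0.5118, 0.1959, 0.0119], 'ee_rot': [3.1408, -0.0013, 1.5546], 'wrist_force': [-0.0525, 5.3122, 1.3088], 'width': 0.0001}
slope -0.122 h@edge 0.0393 ymin -0.1495 423
```

```bash
python3 -m jog '[[[0,0,0],[-2,0,0],1],[[0,0,0],[-4,0,0],1],[[0,0,0],[-4,0,0],1],[[0,0,0],[2,0,0],1],[[0,0,0],[2,0,0],1]]'; python3 -c "
from h import *
state();tilt('t5')"
```

```text
time: 3.65
tool_pos: [0.5111, 0.1966, 0.011]
ee_rot: [-3.141, 0.003, 1.555]
wrist_force: [-0.1, 0.1, 0.4]
width: 0.0004
{'time': 3.65, 'joint_positions': [0.265, 0.2035, 1.6381, -0.0022, 1.3017, -1.2894], 'tool_pos': [0.5111, 0.1966, 0.011], 'ee_rot': [-3.1405, 0.0025, 1.555], 'wrist_force': [-0.0646, 0.1308, 0.4058], 'width': 0.0004}
slope -0.1266 h@edge 0.0392 ymin -0.1553 443
```

```bash
python3 -m jog '[[[0,0,0],[-6,0,0],1],[[0,0,0],[-8,0,0],1],[[0,0,0],[-10,0,0],1],[[0,0,0],[-4,0,0],1],[[0,0,0],[-4,0,0],1]]'; python3 -c "
from h import *
state();tilt('t6')"
```

```text
time: 4.2
tool_pos: [0.5114, 0.1929, 0.0114]
ee_rot: [-3.141, 0.002, 1.555]
wrist_force: [-0.1, 0.1, 1.1]
width: 0.0002
{'time': 4.2, 'joint_positions': [0.2579, 0.2, 1.6414, -0.0016, 1.3008, -1.2965], 'tool_pos': [0.5114, 0.1929, 0.0114], 'ee_rot': [-3.1414, 0.0017, 1.5549], 'wrist_force': [-0.089, 0.06, 1.0502], 'width': 0.0002}
slope -0.125 h@edge 0.0402 ymin -0.1578 450
```

```bash
python3 -m jog '[[[0,0,0],[-6,0,0],1],[[0,0,0],[-8,0,0],1],[[0,0,0],[-10,0,0],1],[[0,0,0],[-4,0,0],1],[[0,0,0],[-4,0,0],1]]'; python3 -c "
from h import *
state();tilt('t7')"
```

```text
time: 4.75
tool_pos: [0.5114, 0.1889, 0.0114]
ee_rot: [-3.141, 0.002, 1.555]
wrist_force: [0.6, -0.1, -0.9]
width: 0.0004
{'time': 4.75, 'joint_positions': [0.2509, 0.197, 1.645, -0.0016, 1.3002, -1.3037], 'tool_pos': [0.5114, 0.1889, 0.0114], 'ee_rot': [-3.1414, 0.0016, 1.555], 'wrist_force': [0.623, -0.0964, -0.8665], 'width': 0.0004}
slope -0.1379 h@edge 0.0391 ymin -0.1598 458
```

```bash
python3 -m jog '[[[0,0,0],[-6,0,0],1],[[0,0,0],[-8,0,0],1],[[0,0,0],[-10,0,0],1],[[0,0,0],[-4,0,0],1],[[0,0,0],[-4,0,0],1]]'; python3 -c "
from h import *
state();tilt('t8')"
```

```text
time: 5.3
tool_pos: [0.5113, 0.1849, 0.0114]
ee_rot: [-3.141, 0.002, 1.555]
wrist_force: [-0.8, -0.1, 0.2]
width: 0.0006
{'time': 5.3, 'joint_positions': [0.2438, 0.194, 1.6486, -0.0016, 1.2996, -1.3108], 'tool_pos': [0.5113, 0.1849, 0.0114], 'ee_rot': [-3.1414, 0.0016, 1.555], 'wrist_force': [-0.7568, -0.0843, 0.1761], 'width': 0.0006}
slope -0.1141 h@edge 0.0392 ymin -0.1609 459
```

```bash
sed -i 's/range(284,345)/range(284,375)/' h.py; python3 -c "
from h import *
state();tilt('t9');tilt('t10')"
```

```text
{'time': 5.35, 'joint_positions': [0.2436, 0.194, 1.6486, -0.0015, 1.2996, -1.311], 'tool_pos': [0.5113, 0.1848, 0.0113], 'ee_rot': [-3.1414, 0.0016, 1.555], 'wrist_force': [-0.2379, -0.0631, 0.0434], 'width': 0.0007}
slope -0.1014 h@edge 0.0392 ymin -0.1665 474
slope -0.0865 h@edge 0.0392 ymin -0.167 474
```

```bash
python3 -m jog '[[[0,0,0],[3,0,0],1],[[0,0,0],[6,0,0],1],[[0,0,0],[9,0,0],1],[[0,0,0],[10,0,0],1],[[0,0,0],[10,0,0],1]]'; python3 -c "
from h import *
state();tilt('t11');tilt('t12')"
```

```text
time: 5.95
tool_pos: [0.5115, 0.1956, 0.0115]
ee_rot: [3.141, -0.0, 1.555]
wrist_force: [0.4, -0.9, 0.4]
width: 0.0004
{'time': 5.95, 'joint_positions': [0.2617, 0.2015, 1.6394, -0.0, 1.3007, -1.2933], 'tool_pos': [0.5115, 0.1956, 0.0115], 'ee_rot': [3.1415, -0.0, 1.5549], 'wrist_force': [0.3719, -0.8864, 0.4484], 'width': 0.0004}
slope -0.0039 h@edge 0.0363 ymin -0.1698 473
slope -0.0082 h@edge 0.0359 ymin -0.1694 473
```

Level (slope about −0.006). Next I back off, lift, and go over the knob.

```bash
python3 -m jog '[[[0,0,0],[10,0,0],1],[[0,0,0],[15,0,-20],1],[[0,0,0],[15,0,-60],1],[[0,0,0],[15,0,-100],1],[[0,0,0],[15,0,-135],1]]'; python3 -c "
from h import *
state();tilt('t13');go([.508,.0285,.13],1.554)"
```

```text
time: 6.55
tool_pos: [0.5119, 0.2111, 0.1486]
ee_rot: [3.14, -0.001, 1.555]
wrist_force: [-0.2, -0.3, 0.4]
width: 0.0004
{'time': 6.55, 'joint_positions': [0.2885, 0.1122, 1.4563, 0.0003, 1.5717, -1.2664], 'tool_pos': [0.5119, 0.2111, 0.1486], 'ee_rot': [3.1403, -0.0007, 1.5549], 'wrist_force': [-0.1792, -0.2584, 0.4261], 'width': 0.0004}
slope -0.0045 h@edge 0.0362 ymin -0.1693 471
turn [ 0.73 -0.25  0.06] shift [-183.8   -4.6   25. ]
```

```bash
python3 -c "
from h import *
state();go([.508,.0285,.15],1.554)"
```

```text
{'time': 6.6, 'joint_positions': [0.2886, 0.1075, 1.4469, 0.0003, 1.5738, -1.2664], 'tool_pos': [0.5152, 0.2121, 0.1559], 'ee_rot': [3.1289, -0.0043, 1.555], 'wrist_force': [2.0064, 0.926, 3.459], 'width': 0.0005}
turn [ 0.73 -0.25  0.06] shift [-183.7   -4.4    5. ]
```

```bash
python3 -m jog '[[[0,0,0],[-45,-1,0],1],[[0,0,0],[-90,-2,0],1],[[0,0,0],[-130,-3,0],1],[[0,0,0],[-165,-4,0],1],[[0,0,0],[-183,-4,0],1]]'; python3 -m jog '[[[0,0,0],[0,0,0],1],[[0,0,0],[0,0,0],1]]' ; python3 -c "
from h import *
state();go([.508,.0285,.11],1.554);snap('scene','s1');snap('wrist','w1')"
python3 -c "
import cv2
a=cv2.imread('pics/s1.png')[130:280,200:380];a=cv2.resize(a,None,fx=4,fy=4,interpolation=2);cv2.imwrite('pics/c1.png',a)"
```

```text
time: 7.1
tool_pos: [0.5046, 0.0254, 0.1464]
ee_rot: [3.141, 0.001, 1.552]
wrist_force: [0.6, 0.2, 0.5]
width: 0.0005
time: 7.3
tool_pos: [0.5049, 0.0281, 0.1464]
ee_rot: [3.142, -0.001, 1.554]
wrist_force: [0.1, -0.2, -0.4]
width: 0.0004
{'time': 7.3, 'joint_positions': [-0.0573, 0.0076, 1.5709, 0.001, 1.5631, -1.6114], 'tool_pos': [0.5049, 0.0281, 0.1464], 'ee_rot': [3.1415, -0.001, 1.554], 'wrist_force': [0.1082, -0.2291, -0.3734], 'width': 0.0004}
turn [ 0.   -0.06  0.  ] shift [ 0.5  3.1 36.4]
```

View pics/c1.png

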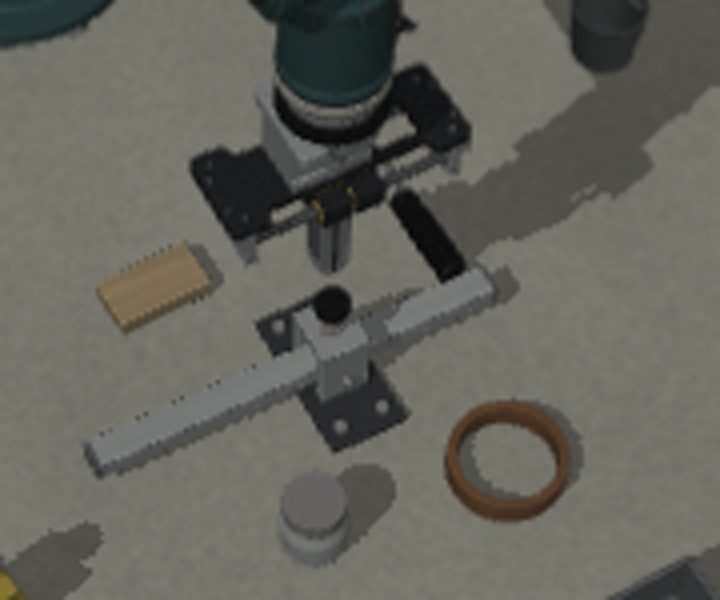

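View pics/w1.png

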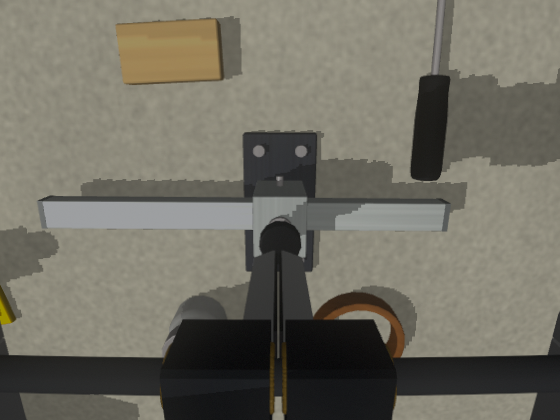

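The rail looks level and free in both views. The knob is at about (280,240) in the wrist view and (283,206) in the scene view. I check its position from each.

```bash
python3 -c "
from h import *
print(onplane(load('w1'),[(280,238)],.104),onplane(load('s1'),[(283.2,205)],.104))
tilt('t14')"
```

```text
[[0.50571899 0.02926118 0.104     ]] [[0.51066811 0.0300992  0.104     ]]
slope -0.0004 h@edge 0.0371 ymin -0.1701 291
```

```bash
python3 -m jog '[[[0,0,0],[1,3,12],1],[[0,0,0],[1,3,26],1],[[0,0,0],[1,3,34],1],[[0,0,0],[1,3,38],1],[[0,0,0],[1,3,38],1]]'; python3 -m jog '[[[0,0,0],[0,0,3],1],[[0,0,0],[0,0,6],1],[[0,0,0],[0,0,8],1],[[0,0,0],[0,0,8],1]]';python3 -c "
from h import *
state()"
```

```text
time: 7.95
tool_pos: [0.507, 0.0285, 0.1071]
ee_rot: [-3.139, -0.0, 1.555]
wrist_force: [-0.8, -0.4, -0.0]
width: 0.0003
time: 8.35
tool_pos: [0.5083, 0.0283, 0.101]
ee_rot: [3.14, -0.0, 1.554]
wrist_force: [-0.4, -0.4, 2.1]
width: 0.0005
{'time': 8.35, 'joint_positions': [-0.0559, 0.0401, 1.6297, 0.0001, 1.4702, -1.6102], 'tool_pos': [0.5083, 0.0283, 0.101], 'ee_rot': [3.1401, -0.0001, 1.5544], 'wrist_force': [-0.4122, -0.4414, 2.1066], 'width': 0.0005}
```

Contact, 2.1 N at 3 mm. I continue to about 12 mm of travel.

```bash
python3 -m jog '[[[0,0,0],[0,0,2],1],[[0,0,0],[0,0,4],1],[[0,0,0],[0,0,6],1],[[0,0,0],[0,0,8],1],[[0,0,0],[0,0,8],1]]';python3 -c "
from h import *
state();tilt('t15')"
```

```text
time: 8.85
tool_pos: [0.5083, 0.0283, 0.0931]
ee_rot: [3.14, 0.0, 1.554]
wrist_force: [0.7, -0.2, 5.5]
width: 0.0004
{'time': 8.85, 'joint_positions': [-0.0557, 0.0457, 1.6402, -0.0, 1.4543, -1.6102], 'tool_pos': [0.5083, 0.0283, 0.0931], 'ee_rot': [3.1402, 0.0001, 1.5545], 'wrist_force': [0.6516, -0.1636, 5.4836], 'width': 0.0004}
slope -0.0086 h@edge 0.0355 ymin -0.1697 305
```

```bash
python3 -m jog '[[[0,0,0],[0,0,1.5],1],[[0,0,0],[0,0,1.5],1],[[0,0,0],[0,0,1.5],1],[[0,0,0],[0,0,1.5],1]]';python3 -c "
from h import *
state();tilt('t16')"; python3 -m jog '[[[0,0,0],[0,0,-3],1],[[0,0,0],[0,0,-6],1],[[0,0,0],[0,0,-9],1],[[0,0,0],[0,0,-12],1],[[0,0,0],[0,0,-18],1]]';python3 -m jog '[[[0,0,0],[0,0,-15],1],[[0,0,0],[0,0,-40],1],[[0,0,0],[0,0,-60],1],[[0,0,0],[0,0,-60],1],[[0,0,0],[0,0,-60],1]]'; python3 -c "
from h import *
state();tilt('t17');tilt('t18');snap('scene','s2')
z=load('t18')
import cv2
a=cv2.imread('pics/s2.png')[130:280,200:380];cv2.imwrite('pics/c2.png',cv2.resize(a,None,fx=4,fy=4,interpolation=2))
P=cloud(load('s2'),[(u,v) for u in range(280,287) for v in range(203,209)]);print(P[:,2].round(3).tolist())
"
```

```text
time: 9.3
tool_pos: [0.5083, 0.0283, 0.092]
ee_rot: [3.14, 0.0, 1.555]
wrist_force: [-1.4, 0.2, 7.3]
width: 0.0004
{'time': 9.3, 'joint_positions': [-0.0557, 0.0463, 1.6417, -0.0001, 1.4519, -1.6103], 'tool_pos': [0.5083, 0.0283, 0.092], 'ee_rot': [3.1399, 0.0001, 1.5546], 'wrist_force': [-1.387, 0.2109, 7.2693], 'width': 0.0004}
slope -0.0004 h@edge 0.0369 ymin -0.1698 305
time: 9.85
tool_pos: [0.5066, 0.0285, 0.108]
ee_rot: [-3.138, -0.0, 1.555]
wrist_force: [-0.7, 0.8, 0.5]
width: 0.0006
time: 10.35
tool_pos: [0.5073, 0.0285, 0.1682]
ee_rot: [-3.14, -0.0, 1.555]
wrist_force: [-0.1, -0.1, -1.1]
width: 0.0007
{'time': 10.35, 'joint_positions': [-0.0557, 0.0051, 1.5299, 0.0002, 1.6079, -1.6103], 'tool_pos': [0.5073, 0.0285, 0.1682], 'ee_rot': [-3.1402, -0.0002, 1.5546], 'wrist_force': [-0.1455, -0.1021, -1.137], 'width': 0.0007}
slope -0.0207 h@edge 0.0334 ymin -0.1696 304
slope -0.0245 h@edge 0.0328 ymin -0.1698 306
[0.108, 0.108, 0.105, 0.102, 0.108, 0.106, 0.103, 0.11, 0.105, 0.102, 0.108, 0.105, 0.104, 0.102, 0.104, 0.102, 0.106, 0.108, 0.106, 0.103, 0.107, 0.106, 0.106, 0.104, 0.101, 0.102, 0.107, 0.102, 0.108, 0.107, 0.104, 0.103, 0.104, 0.104, 0.108, 0.102, 0.104, 0.109, 0.1, 0.101, 0.101, 0.101]
```

View pics/c2.png

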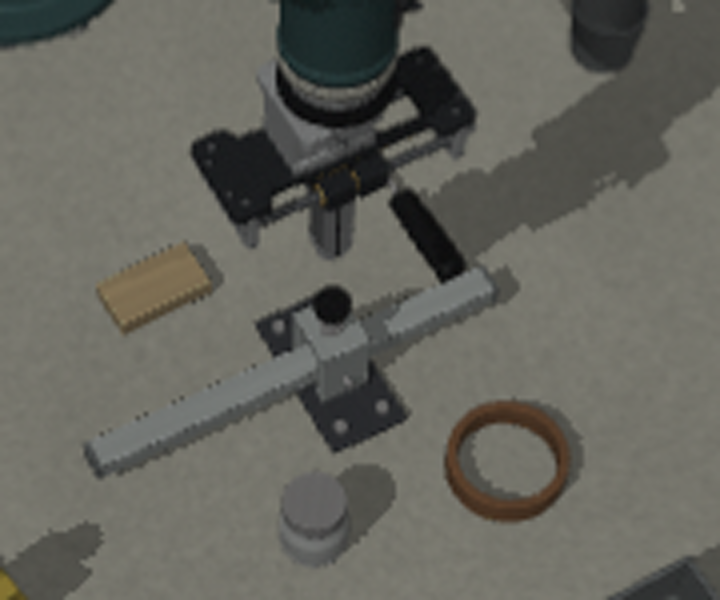

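The scene view looks unchanged: rail level, knob up. But the slope fit shifted to about −0.02, with the gripper occluding part of the rail. I lift clear and check again.

```bash
python3 -m jog '[[[0,0,0],[0,-30,-40],1],[[0,0,0],[0,-75,-60],1],[[0,0,0],[0,-120,-70],1],[[0,0,0],[0,-150,-70],1],[[0,0,0],[0,-150,-70],1]]'; python3 -c "
from h import *
def both(f):
    tilt(f); z=load(f); uv=[(u,v) for u in range(215,375) for v in range(200,235)]; P=cloud(z,uv)
    m=(P[:,2]>.022)&(P[:,2]<.06)&(abs(P[:,0]-.509)<.012)&(abs(P[:,1]-.029)>.03)&(P[:,1]>-.165)&(P[:,1]<.165);Q=P[m]
    print('  full',np.polyfit(Q[:,1],Q[:,2],1).round(4),len(Q))
    for lo,hi in [(-.165,-.12),(-.12,-.07),(-.07,-.01),(.065,.11),(.11,.16)]:
        s=Q[(Q[:,1]>lo)&(Q[:,1]<hi),2]; print('   ',lo,np.median(s).round(4),len(s))
for i in range(3): both('t2%d'%i)
state()
"
```

```text
time: 11.0
tool_pos: [0.3553, 0.031, 0.2391]
ee_rot: [3.141, -0.0, 1.555]
wrist_force: [0.2, 0.3, 0.0]
width: 0.0006
slope -0.0046 h@edge 0.0363 ymin -0.1694 472
  full [-0.0023  0.0377] 729
    -0.165 0.0383 111
    -0.12 0.0377 126
    -0.07 0.0379 172
    0.065 0.0378 138
    0.11 0.0376 124
slope -0.0013 h@edge 0.0365 ymin -0.1695 474
  full [-0.0025  0.0374] 736
    -0.165 0.0376 112
    -0.12 0.0377 126
    -0.07 0.038 173
    0.065 0.0373 139
    0.11 0.0376 127
slope 0.0004 h@edge 0.037 ymin -0.1692 470
  full [-0.0022  0.0378] 721
    -0.165 0.0379 112
    -0.12 0.0379 120
    -0.07 0.0382 174
    0.065 0.0379 128
    0.11 0.0372 126
{'time': 11.15, 'joint_positions': [-0.0725, -0.3512, 1.6946, 0.0002, 1.7991, -1.6269], 'tool_pos': [0.358, 0.0308, 0.2381], 'ee_rot': [-3.1407, -0.0002, 1.5545], 'wrist_force': [-0.6301, 0.835, -0.5306], 'width': 0.0003}
```

Both arms of the rail read 38 mm, so it is level, stable and free. Handing in.

```bash
python3 -m jog '[[[0,0,0],[0,0,0],1],[[0,0,0],[0,0,0],1],[[0,0,0],[0,0,0],1]]'; python3 -c "
from bench import close_job
print(close_job())"
```

```text
time: 11.45
tool_pos: [0.3582, 0.0308, 0.2384]
ee_rot: [-3.14, -0.0, 1.555]
wrist_force: [-0.2, -1.2, -0.4]
width: -0.0
the job is handed in; nothing more can be done
None
```

The rail is balanced level on the jig's edge and marked, and I handed the job in at 11.5 s of the 67 s allowed; no verdict is reported.

I pushed end A about 35 mm with shut fingers (about 6 N), in roughly 4 mm steps near the end, letting go each time until the rail tipped level. I then pressed the knob about 12 mm (reading 7.3 N, noise about ±1 N) and let it rise.

- **Rail level:** The last depth checks put the rail's top at about 38 mm on both sides of the jig. The slope was about −0.002 rad and steady over three pictures.
- **Knob up:** The knob's top read about 104 mm, so it is back up, and the arm was well clear.
- **Readings that disagreed:** Two slope readings of about −0.02 rad came while the gripper blocked part of the top camera's view. They went away once the arm was out of the way.
- **Not checked:** I could not see the mark itself under the bridge; it is inferred from the press depth and force. I did not measure the bystanders again. The ones near the jig looked unmoved in the pictures.

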